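Tidy the washstand turntable

TASK

Tidy the toiletries from the crate table onto the turntable tray: the pump bottle goes upright in the small round insert, the compact mirror flat in the large round one, the soap tin in the rectangular one, and the hairbrush, bristles up, in the insert of its own outline with its head in the wide part. Each must sit fully down inside its insert's rim and be let go; leave the saucer and the mug where they are.

Things in the scene. Friction and masses are not known exactly. Their poses are not given: they have to be found in the camera images.
- bottle_center (a point): Empty orange plastic bottle with a white push dispenser on top, standing upright: round body 48 mm across with straight sides up to 54 mm, then narrowing to the dispenser, total height 86 mm, about 60 g. The point lies on its axis, 43 mm above its base; z is up along the axis. A short spout sticks out along x at the top (30 mm from the axis).
- mirror_center (a point): Round steel compact mirror, closed, lying flat: 60 mm across, 18 mm thick, about 90 g. The point is its centre, 9 mm above its underside; z is its axis.
- tin_center (a point): Rectangular aluminium travel soap tin, closed, lying flat: 70 mm long (its x), 46 mm wide (its y), 22 mm high, about 70 g. The point is its centre, 11 mm above its underside.
- brush_center (a point): Wooden hairbrush lying on its flat back, bristles up, 90 g, 170 mm long. Oval head 80 x 52 mm, handle 18 mm wide, wood 16 mm thick, bristles (34 mm wide) up to 28 mm. The point is near its balance point, 8 mm above its underside, on the centre line, 10 mm from mid-head towards the handle; the head is 52 mm wide there. x points to the head: its end is 50 mm ahead, the handle's end 120 mm behind.
- round_insert_large: White plastic insert on the fixed grey round turntable tray (340 mm across, floor 18 mm and rim 24 mm above the table). The larger round one, for the mirror: 90 mm across outside, recess 84 mm across with its floor 3 mm above the origin and a rim 8 mm above the origin. The origin is the centre of its underside, z up.
- round_insert_small: White plastic insert on the fixed grey round turntable tray (340 mm across, floor 18 mm and rim 24 mm above the table). The smaller round one, for the bottle: 74 mm across outside, recess 68 mm across with its floor 3 mm above the origin and a rim 13 mm above the origin. The origin is the centre of its underside, z up.
- rect_insert: White plastic insert on the fixed grey round turntable tray (340 mm across, floor 18 mm and rim 24 mm above the table). The rectangular one, for the tin: outside 94 mm along its x and 70 mm along its y, recess 88 x 64 mm with its floor 3 mm above the origin and a rim 8 mm above the origin. The origin is the centre of its underside, z up.
- brush_insert: White plastic insert on the fixed grey round turntable tray (340 mm across, floor 18 mm and rim 24 mm above the table). In the hairbrush's outline: recess 98 x 70 mm for the head, 90 x 38 mm for the handle; floor 3 mm, rim 8 mm above the origin. x points to the wide part. Origin on the underside's centre line, where the brush's point belongs: recess from 129 mm behind (narrow end) to 59 mm ahead, step 39 mm behind.
- saucer: Bystander, to be left where it is: white ceramic saucer, 120 mm across, 18 mm high, standing on the table. Origin at the centre of its underside.
- mug: Bystander, to be left where it is: blue ceramic mug, 80 mm across, 85 mm high, handle at its +y side. Origin at the centre of its underside.
Things that resemble listed ones, but are neither listed nor needed, are in the scene too. Of the things that look like the part that bears bottle_center, take the one that is farthest to the robot's left at the start.

How it is judged (in metres and radians):
At the end, for the whole second after the job is handed in: Bottle, mirror, tin and brush each rest on the floor of their own insert: within 14 or 15 mm of its place, at most 2 mm high, tilt under 0.04 rad (bottle 0.06), tin and brush aligned within 0.35 rad, the brush head in the wide part, all released and at rest (horizontal distance between bottle_center and round_insert_small below 0.014 m and z of bottle_center in the frame of round_insert_small below 0.048 m and angle between bottle_center's own z axis and vertical below 0.06 rad and linear speed of each of bottle, mirror, tin, brush below 0.01 m/s and horizontal distance between mirror_center and round_insert_large below 0.015 m and z of mirror_center in the frame of round_insert_large below 0.014 m and angle between each of mirror_center, tin_center, brush_center's own z axis and vertical below 0.04 rad and horizontal distance between tin_center and rect_insert below 0.014 m and z of tin_center in the frame of rect_insert below 0.016 m and angle between the x axis of tin_center and the x axis of rect_insert, either way round below 0.35 rad and horizontal distance between brush_center and brush_insert below 0.015 m and z of brush_center in the frame of brush_insert below 0.013 m and angle between the x axis of brush_center and the x axis of brush_insert, either way round below 0.35 rad); the robot touches nothing.
It fails at once if the saucer or the mug is shifted by more than 20 mm (distance of any of saucer, mug from where it was at the start of the episode above 0.02 m).
It also fails if it takes over 96 s, if anything falls off the work surface, if the arm or the gripper's body presses on something with over 40 N, if the wrist force passes 120 N, or if a joint passes its speed limit or range.

ROBOT

A 7-joint arm with a two-finger parallel gripper is mounted at the origin on the work surface. World frame = base frame: x ahead of the robot, y to its left, z up, the work surface at z = 0. Lengths are in m, angles in degrees, forces in N, time in s.
With the tool pointing down it reaches from about 0.425 to 1.025 m from the base axis. Payload 9.4 kg.
Tool frame: the origin (TCP) lies on the centre line of the jaws, within the pads' length; the fingertips stand 19 mm ahead of it and the grasp point (between the pads) is the TCP; z points along the fingers, x is the direction in which the jaws open and shut, and the axes are right-handed (so a half turn about z gives the same grasp; the last joint's range is limited). The gripper opens to 85 mm and grips with 20 to 120 N. Pads are 22 mm wide; open, the fingers measure 114 mm over their backs; the gripper's body (76 mm by 85 mm) begins 54 mm behind the grasp point. The pads swing forward as they close: fully open they stand 13 mm farther back than shut.
Start: joints at [-74.639, 34.337, -0.143, 91.639, 0.103, 54.024, -4.572], TCP at [0.245, 0.682, 0.25] pointing down, gripper open.
Joint ranges: [-147.43, 147.43], [-19.82, 112.94], [-74.19, 73.91], [6.32, 146.72], [-59.91, 239.91], [6.04, 106.73], [-150.56, 150.56]. Speed limits (degrees/s): [127.2, 127.2, 172.46, 172.46, 180, 180, 180].

INTERFACE

Orientations are given as a 3x3 rotation matrix whose columns are the frame's x, y, z axes.
In Python, from rig import robot gives the robot as it stands. Calls block until the motion is done:
- robot.move_to(position, orientation): joint-space move of the TCP to a pose.
- robot.line_to(position, v=0.15, attitude=None, f_stop=None): straight line of the TCP; attitude=None keeps the orientation; v is the mean speed in m/s. With f_stop (N) it stops when the force on the tool has changed by that much, and returns True; else False.
- robot.set_joints(angles): joint-space move.
- robot.gripper_to(opening, effort=None): opening from 0.0 (shut) to 1.0 (fully open); effort is the grip in N (None keeps the last); returns when the fingers have stopped.
- robot.sleep(seconds).
- robot.solve_ik(position, orientation): joint angles nearest the present ones, or None.
- robot.observe(): the state.
- robot.read_camera(name): name is "scene" or "top"; returns a dict with "image" (420x560x3 uint8, red, green, blue), "K" (3x3 intrinsics, pixels), "position" and "rotation" of the camera in the world. Camera axes: x right, y up, looking along -z (the intrinsics and any distortion apply to the point x, -y, -z); pixel columns grow to the right and rows downward; lengths in m; the calibration is good to about 2 mm. A picture is of the moment at which its call begins. There is no depth.
A pose or a line that the arm cannot do raises robot.PlanningError and nothing moves.
- robot.job_done(): hands the job in, once; it reports no verdict.
The state is a dict: "clock": time; "qpos": joint angles; "qd": joint speeds; "tau": joint torques, N m; "eef_pos": TCP position; "tcp_rot": TCP orientation; "wrist_force": force on the tool from outside, world axes, zero at the start; "torque": the same for the moment, N m; "finger_gap": opening from 0.0 (shut) to 1.0 (fully open).
Only numpy, scipy, OpenCV 4.12 (cv2) and the standard library are available. Lean on these libraries where they do the work, as an engineer would, in place of code of your own. Each camera call takes 0.05 s, during which the arm holds its last target.

## Working session

There is one attempt and no reset: what is moved stays moved. The work goes in short steps, each a Python script; the robot and the scene stay as the last script left them, time stands still between calls to the robot, and variables do not carry over. Pictures are saved under pics/ and viewed, and the job is handed in when it is done.

```bash
mkdir -p pics; ls; python3 - <<'E'
from rig import robot
import cv2,pickle
d={}
for n in ("scene","top"):
    c=robot.read_camera(n); d[n]=c
    cv2.imwrite(f"pics/{n}0.png",cv2.cvtColor(c["image"],cv2.COLOR_RGB2BGR))
    print(n,[ (k,v) for k,v in c.items() if k!="image"])
pickle.dump(d,open("cam0.pkl","wb"))
s=robot.observe();print(s)
E
```

```text
pics
scene [('K', array([[528.3784756 ,   0.        , 290.1444508 ],
       [  0.        , 528.3784756 , 213.45131728],
       [  0.        ,   0.        ,   1.        ]])), ('position', array([ 1.46260605, -0.17083012,  0.70213331])), ('rotation', array([[ 0.25196176, -0.55610825,  0.79199677],
       [ 0.96770797,  0.15114445, -0.20173407],
       [-0.00751994,  0.81725086,  0.57623301]]))]
top [('K', array([[480.36097233,   0.        , 279.47267642],
       [  0.        , 480.36097233, 208.17342553],
       [  0.        ,   0.        ,   1.        ]])), ('position', array([0.45683669, 0.04097233, 1.10096075])), ('rotation', array([[-0.02647443,  0.99038337, -0.13579356],
       [-0.99960889, -0.02745232, -0.00533343],
       [-0.00900999,  0.13559925,  0.9907228 ]]))]
{'clock': 0.1, 'qpos': array([-74.63851886,  34.3830001 ,  -0.14540474,  91.67909143,
         0.10298718,  54.02360001,  -4.5723114 ]), 'qd': array([ 0.04990844, -0.07075094,  0.12843752, -0.14037935,  0.01318604,
        0.0509732 , -0.01986961]), 'tau': array([ 5.64041227e-03, -7.77986240e+01,  1.57019466e+00, -2.58625174e+01,
        1.27050051e-02,  5.53487538e-03,  1.49497072e-05]), 'eef_pos': array([0.2449333 , 0.68192383, 0.2494476 ]), 'tcp_rot': array([[ 3.37968498e-01,  9.41157349e-01, -3.71862735e-04],
       [ 9.41156248e-01, -3.37968674e-01, -1.44644716e-03],
       [-1.48701233e-03,  1.38872636e-04, -9.99998885e-01]]), 'wrist_force': array([-0.20607833,  0.0062759 , -0.52152976]), 'torque': array([-0.0023647 , -0.00494934, -0.03158945]), 'finger_gap': 0.9973938580861532}
```

View pics/scene0.png

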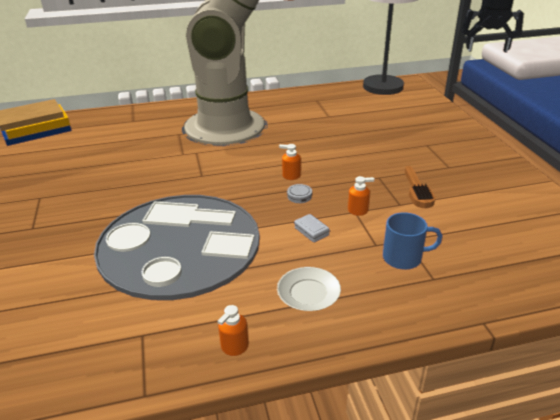

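View pics/top0.png

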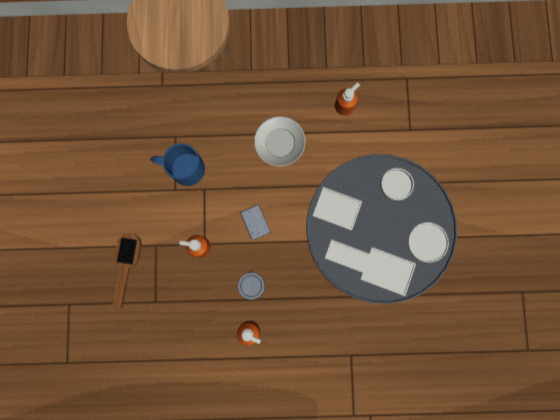

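The bottle candidates in the top view are A (198,245), B (249,333) and C (347,100). Image left is +y, so A is farthest to the robot's left. In the scene view A is at (359,197). Next I'll check it in close crops.

```bash
cat > h.py <<'E'
import numpy as np,cv2,pickle
def load(f="cam0.pkl"): return pickle.load(open(f,"rb"))
def ray(c,uv,z):
    uv=np.atleast_2d(uv).astype(float);K=c["K"]
    d=np.c_[(uv[:,0]-K[0,2])/K[0,0],-(uv[:,1]-K[1,2])/K[1,1],-np.ones(len(uv))]@c["rotation"].T
    t=(z-c["position"][2])/d[:,2]
    return c["position"]+d*t[:,None]
def proj(c,P):
    q=(np.atleast_2d(P)-c["position"])@c["rotation"];K=c["K"]
    return np.c_[K[0,2]+K[0,0]*q[:,0]/-q[:,2],K[1,2]+K[1,1]*q[:,1]/q[:,2]]
def crop(c,x0,y0,w,h,s,f):
    im=c["image"][y0:y0+h,x0:x0+w]; im=cv2.resize(im,None,fx=s,fy=s,interpolation=cv2.INTER_CUBIC)
    cv2.imwrite(f,cv2.cvtColor(im,cv2.COLOR_RGB2BGR))
E
python3 - <<'E'
from h import *
d=load();t=d["top"]
crop(t,95,190,190,140,4,"pics/c1.png"); crop(t,300,150,160,155,3.8,"pics/c2.png")
crop(d["scene"],280,140,180,130,4,"pics/c3.png")
for n,p,z in [("A",(198,245),.04),("B",(249,333),.04),("C",(347,100),.04),("mug",(184,165),.085),("saucer",(280,142),.018),("tray",(381,228),.024)]: print(n,ray(t,p,z).round(3))
E
```

```text
A [[0.525 0.229 0.04 ]]
B [[0.333 0.119 0.04 ]]
C [[ 0.849 -0.115  0.04 ]]
mug [[0.696 0.251 0.085]]
saucer [[0.76  0.041 0.018]]
tray [[ 0.553 -0.18   0.024]]
```

View pics/c1.png

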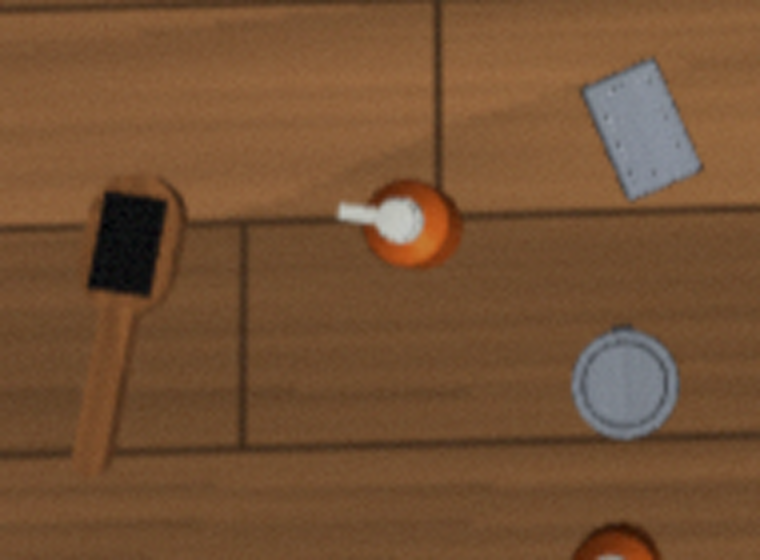

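View pics/c2.png

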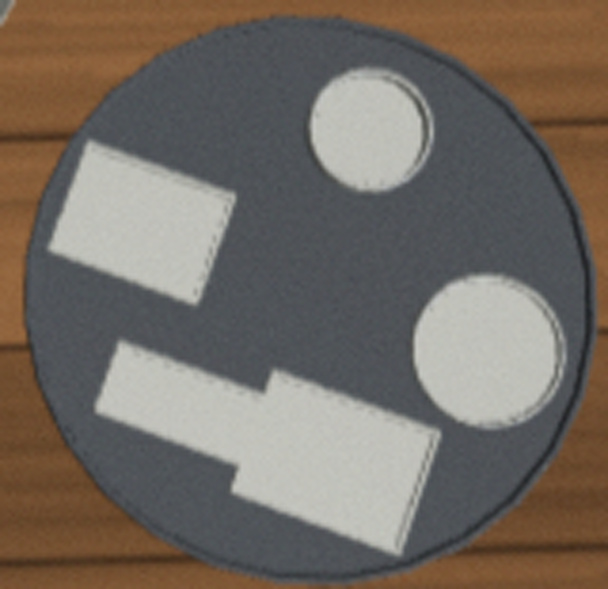

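View pics/c3.png

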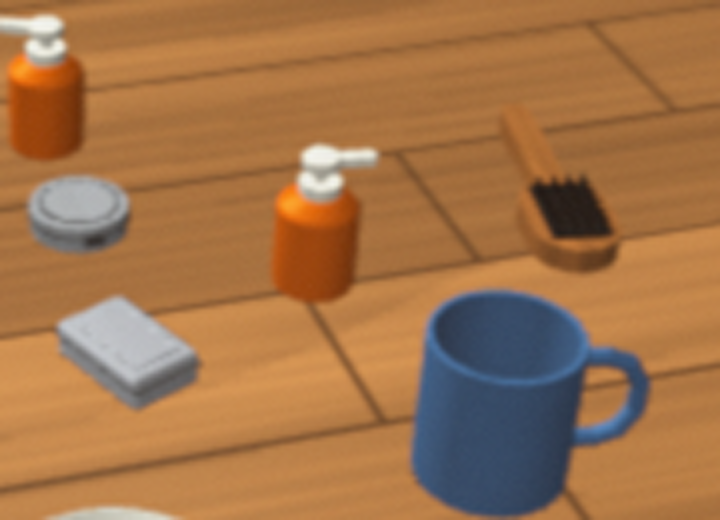

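Bottle A has its spout to the left (+y), clear of the look-alikes, so I'll take A. Now positions from the pixels I read off, with size checks.

```bash
cat > meas.py <<'E'
from h import *
d=load();t=d["top"];sc=d["scene"]
def P1(p): p=np.atleast_2d(p).astype(float); return (p+.5)/4-.5+[95,190]
def P2(p): p=np.atleast_2d(p).astype(float); return (p+.5)/3.8-.5+[300,150]
def P3(p): p=np.atleast_2d(p).astype(float); return (p+.5)/4-.5+[280,140]
def ang(v): return np.degrees(np.arctan2(v[1],v[0]))
m=ray(t,P1([(625,384),(571,384),(679,384),(625,330),(625,439)]),.018);print("mirror",m[0],np.linalg.norm(m[1]-m[2]),np.linalg.norm(m[3]-m[4]))
q=ray(t,P1([(582,88),(653,60),(702,170),(632,199)]),.022);print("tin",q.mean(0),[np.linalg.norm(q[i]-q[(i+1)%4]).round(4) for i in range(4)],ang(q[2]-q[1]),ang(q[3]-q[0]))
print("bottle orange",ray(t,P1((413,224)),.027),"cap",ray(t,P1((400,220)),.082),"spout",ray(t,P1((342,212)),.082))
print("bottle scene cap",ray(sc,P3((321,157)),.084),"midbody",ray(sc,P3((316,238)),.03))
b=ray(t,P1([(90,472),(118,310),(144,175),(87,230),(186,230)]),.016);print("brush",b, "len",np.linalg.norm(b[0]-b[2]),"w",np.linalg.norm(b[3]-b[4]),ang(b[1]-b[0]),ang(b[2]-b[0]))
r=ray(t,P2([(88,140),(236,192),(197,305),(48,250)]),.026);print("rect",r.mean(0),[np.linalg.norm(r[i]-r[(i+1)%4]).round(4) for i in range(4)],ang(r[1]-r[0]),ang(r[2]-r[3]))
w=ray(t,P2([(275,369),(440,432),(402,554),(232,491),(118,340),(95,412)]),.026)
print("br ins",w.round(4),[np.linalg.norm(w[i]-w[(i+1)%4]).round(4) for i in range(4)])
back=(w[4]+w[5])/2;front=(w[1]+w[2])/2;u=(front-back)/np.linalg.norm(front-back)
print("len",np.linalg.norm(front-back),ang(u),"origin",front-u*.062,back+u*.132)
s=ray(t,P2([(371,130),(309,130),(433,130),(371,67),(371,192)]),.031);print("small",s[0],np.linalg.norm(s[1]-s[2]),np.linalg.norm(s[3]-s[4]))
s=ray(t,P2([(489,351),(413,351),(566,351),(489,274),(489,429)]),.026);print("large",s[0],np.linalg.norm(s[1]-s[2]),np.linalg.norm(s[3]-s[4]))
E
python3 meas.py
```

```text
mirror [0.43295712 0.11509603 0.018     ] 0.060180337740775545 0.059944494490682426
tin [0.57500272 0.10249889 0.022     ] [np.float64(0.0432), np.float64(0.0686), np.float64(0.0426), np.float64(0.0692)] -157.43572617024628 -156.91165552281112
bottle orange [[0.52459271 0.23140332 0.027     ]] cap [[0.52342953 0.22855002 0.082     ]] spout [[0.5285084  0.25938006 0.082     ]]
bottle scene cap [[0.52417337 0.22965741 0.084     ]] midbody [[0.52482727 0.23029767 0.03      ]]
brush [[0.3924249  0.41359692 0.016     ]
 [0.48147719 0.39955509 0.016     ]
 [0.55719134 0.38609288 0.016     ]
 [0.5268825  0.41791378 0.016     ]
 [0.5253687  0.36181022 0.016     ]] len 0.16704625186449806 w 0.05612397516105615 -8.960668102098479 -9.47686044503012
rect [ 0.60117589 -0.08311322  0.026     ] [np.float64(0.0931), np.float64(0.0717), np.float64(0.0935), np.float64(0.0706)] -111.33266108464765 -112.0428178190493
br ins [[ 0.5117 -0.1572  0.026 ]
 [ 0.4724 -0.2514  0.026 ]
 [ 0.4029 -0.225   0.026 ]
 [ 0.4416 -0.1286  0.026 ]
 [ 0.5312 -0.0659  0.026 ]
 [ 0.4894 -0.0507  0.026 ]] [np.float64(0.102), np.float64(0.0743), np.float64(0.1039), np.float64(0.0758)]
len 0.19398671618656746 -111.98637773108338 origin [ 0.46088258 -0.18070627  0.026     ] [ 0.46087761 -0.18071858  0.026     ]
small [ 0.65157296 -0.22072099  0.031     ] 0.07354909804594562 0.07556659493296004
large [ 0.51883153 -0.28317699  0.026     ] 0.08957968503799284 0.09104610590241854
```

Measured sizes agree with the given ones to within 2–4 mm. Next: check IK for all grasps and placings.

```bash
cat > plan.py <<'E'
import numpy as np
def R(deg):
    c,s=np.cos(np.radians(deg)),np.sin(np.radians(deg)); return np.array([[c,s,0],[s,-c,0],[0,0,-1.]])
# pick xy, jaw yaw, place xy, delta yaw options
P={"tin":((.575,.1025),-67.2,(.6012,-.0831),[45.5,-134.5]),
"mirror":((.433,.115),90,(.5188,-.2832),[0,-30,-60,-90,30]),
"brush":((.5093,.3942),80.7,(.4609,-.1807),[-102.7]),
"bottle":((.5240,.2302),-10,(.6516,-.2207),[0,-30,-60])}
E
python3 - <<'E'
from rig import robot
from plan import *
for n,(a,y,b,ds) in P.items():
    for f in (0,180):
        q=robot.solve_ik([*a,.03],R(y+f)); print(n,f,None if q is None else np.round(q))
        for d in ds:
            q2=robot.solve_ik([*b,.05],R(y+f+d)); print("   ",d,None if q2 is None else np.round(q2))
E
```

```text
tin 0 [-28.  45.  20. 119. -39.  22. -45.]
    45.5 [ -5.  43.  12. 116. -20.  24.   0.]
    -134.5 [ 18.  44. -23. 114.  34.  29. 128.]
tin 180 [-10.  43.  -9. 118.  19.  20.  79.]
    45.5 [ 18.  44. -23. 114.  34.  29. 128.]
    -134.5 [ -5.  43.  12. 116. -20.  24.   0.]
mirror 0 [-16.  40.  -8. 136.  51.   7.  17.]
    0 [ 35.  42. -18. 116.  29.  26.  85.]
    -30 [ 31.  42. -11. 117.  19.  23.  65.]
    -60 [ 26.  41.  -5. 117.   9.  22.  45.]
    -90 [ 23.  41.   1. 117.  -1.  21.  24.]
    30 [ 44.  45. -32. 116.  45.  32. 100.]
mirror 180 None
    0 [ 12.  43.  18. 118. -31.  24. -36.]
    -30 [ -3.  50.  42. 119. -60.  36. -38.]
    -60 [ -3.  50.  42. 119. -60.  36. -68.]
    -90 [ 53.  50. -47. 115.  57.  42. 150.]
    30 [ 15.  42.  12. 118. -21.  22. -16.]
brush 0 [-41.  45.  -3. 110.   5.  25.  33.]
    -102.7 [ 13.  38.   3. 130.  -8.  12.   1.]
brush 180 [-61.  49.  30. 112. -46.  31. -99.]
    -102.7 [ 40.  43. -37. 128.  60.  28. 113.]
bottle 0 [-35.  43.   9. 120. -20.  18. -19.]
    0 [  8.  46.   9. 104. -13.  31.  16.]
    -30 [  4.  47.  16. 105. -22.  32.  -6.]
    -60 [  0.  48.  23. 105. -31.  33. -28.]
bottle 180 [-16.  44. -19. 119.  36.  23. 105.]
    0 [ -10.   53.   42.  106.  -52.   43. -128.]
    -30 [ 28.  47. -23. 103.  29.  36. 128.]
    -60 [ 24.  46. -16. 103.  22.  34. 104.]
```

```bash
cat > act.py <<'E'
from rig import robot
from plan import *
def clk(): return round(robot.observe()["clock"],2)
def pick(xy,yaw,open_,lift,zfix=None,effort=40,hi=.13):
    robot.gripper_to(open_)
    robot.move_to([*xy,hi],R(yaw))
    print("above",clk())
    if zfix is None:
        robot.line_to([*xy,.04],v=.15)
        hit=robot.line_to([*xy,.004],v=.03,f_stop=4)
        z0=robot.observe()["eef_pos"][2]; z=z0+lift
        print("touch",hit,round(z0,4))
    else: z=zfix
    robot.line_to([*xy,z],v=.1)
    robot.gripper_to(0.0,effort)
    s=robot.observe(); print("gap mm",round(s["finger_gap"]*85,1),"z",s["eef_pos"].round(4),"f",s["wrist_force"].round(1),clk())
    robot.line_to([*xy,.14],v=.2)
    s=robot.observe();print("lifted gap",round(s["finger_gap"]*85,1),"f",s["wrist_force"].round(1),clk())
    return z
def place(xy,yaw,z,open_,hi=.14):
    robot.move_to([*xy,hi],R(yaw))
    robot.line_to([*xy,z+.027],v=.2)
    hit=robot.line_to([*xy,z+.0195],v=.03,f_stop=4)
    s=robot.observe();print("down",hit,s["eef_pos"].round(4),"exp",round(z+.021,4),"gap",round(s["finger_gap"]*85,1),clk())
    robot.gripper_to(open_)
    robot.line_to([*xy,hi],v=.2)
    print("done",clk())
E
python3 - <<'E'
from act import *
a,y,b,d=P["brush"]
print(pick(a,y,.8,.0075))
c=robot.read_camera("scene")
import cv2,pickle; pickle.dump(c,open("b1.pkl","wb"))
cv2.imwrite("pics/b1.png",cv2.cvtColor(c["image"],cv2.COLOR_RGB2BGR))
E
```

```text
above 1.93
touch True 0.0119
gap mm 50.6 z [0.5093 0.3942 0.0195] f [-0.5 -0.5  5.3] 4.11
lifted gap 50.6 f [-0.   0.2 -1.5] 4.86
0.019398655372438414
```

View pics/b1.png

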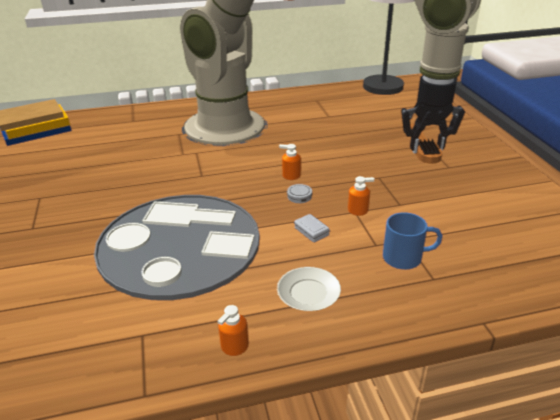

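Brush held at (429,150), bristles up. The gap fits the oval about 9 mm behind mid-head, as intended. Now placing it.

```bash
python3 - <<'E'
from act import *
a,y,b,d=P["brush"]
place(b,y+d[0],.0195,.8)
a,y,b,d=P["tin"]
z=pick(a,y,.75,.011)
place(b,y+d[0],z,.75)
import cv2,pickle
for n in ("top","scene"):
    c=robot.read_camera(n); pickle.dump(c,open(f"p2{n}.pkl","wb"))
    cv2.imwrite(f"pics/p2{n}.png",cv2.cvtColor(c["image"],cv2.COLOR_RGB2BGR))
E
```

```text
down True [ 0.4619 -0.1808  0.0403] exp 0.0405 gap 50.6 7.9
done 8.87
above 10.26
touch True 0.013
gap mm 45.0 z [0.5749 0.1025 0.0239] f [-1.  -0.5  2.8] 12.43
lifted gap 44.8 f [ 0.2  0.6 -0.5] 13.17
down True [ 0.6023 -0.0829  0.0448] exp 0.045 gap 44.8 14.88
done 15.83
```

View pics/p2top.png

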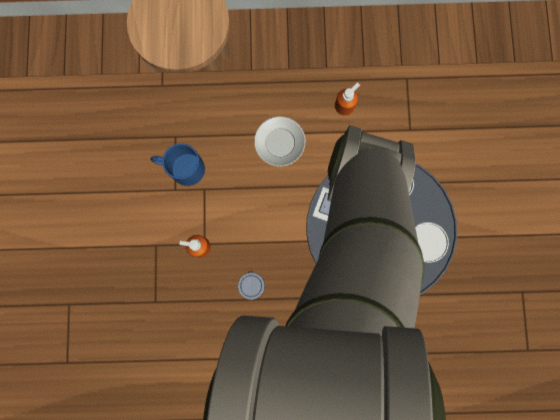

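View pics/p2scene.png

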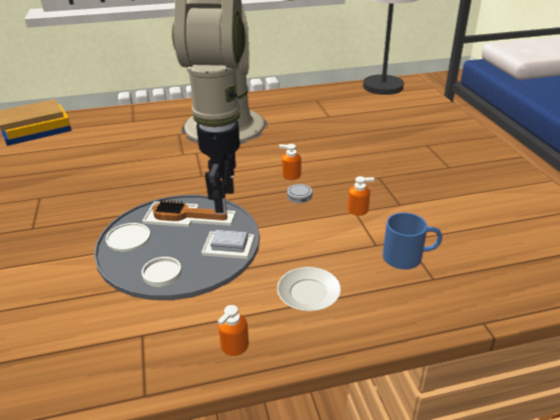

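Scene view: the brush sits in its insert at (190,211) with its head in the wide part, and the tin in its own at (228,240). Next the mirror and the bottle.

```bash
python3 - <<'E'
from act import *
a,y,b,d=P["mirror"]
for yy in (90,70,50,110,0): print(yy,[None if q is None else q.round(0)[3:] for q in (robot.solve_ik([*a,z],R(yy)) for z in (.02,.14))])
E
```

```text
90 [array([136.,  66.,   8.,   1.]), array([132.,  15.,  22.,  52.])]
70 [array([136.,  66.,   8., -19.]), array([133.,   8.,  21.,  40.])]
50 [array([136.,  66.,   8., -39.]), array([133.,   1.,  21.,  27.])]
110 [array([136.,  66.,   8.,  21.]), array([132.,  21.,  23.,  65.])]
0 [array([136.,  66.,   8., -89.]), array([133., -14.,  21.,  -7.])]
```

```bash
python3 - <<'E'
from act import *
a,y,b,d=P["mirror"]
z=pick(a,90,.86,.0098,hi=.1)
print(robot.observe()["qpos"].round(1))
place(b,30,z,.86)
a,y,b,d=P["bottle"]
robot.gripper_to(.8)
z=pick(a,-10,.8,0,zfix=.038,effort=30,hi=.19)
E
```

```text
above 17.22Traceback (most recent call last):
  File "<stdin>", line 3, in <module>
  File "act.py", line 9, in pick
    robot.line_to([*xy,.04],v=.15)
    ~~~~~~~~~~~~~^^^^^^^^^^^^^^^^^
rig.PlanningError: the arm cannot follow that straight line within its joint ranges
```

```bash
python3 - <<'E'
from act import *
a=P["mirror"][0]
print(robot.observe()["qpos"].round(1))
for yy in (90,60,30,0,-30,-60,120,150):
    print(yy)
    for z in (.1,.07,.05,.04,.03,.02,.015):
        q=robot.solve_ik([*a,z],R(yy)); print("  ",z,None if q is None else q.round(1))
E
```

```text
[-16.2  31.4  -8.3 134.1  16.5  15.4  50.6]
90
   0.1 [-16.2  31.4  -8.3 134.1  16.5  15.4  50.7]
   0.07 [-18.2  34.9  -5.7 135.2  18.   10.5  49.5]
   0.05 [-19.4  37.4  -3.9 135.8  19.    7.3  48.6]
   0.04 [-14.6  38.8 -10.8 135.7  48.5   9.   18.7]
   0.03 [-14.6  40.1 -10.8 135.8  56.8   8.3  10.5]
   0.02 [-14.6  41.4 -10.9 136.   66.2   7.8   1.1]
   0.015 [-14.6  42.  -10.9 136.   71.3   7.7  -3.9]
60
   0.1 [-20.7  31.3  -2.  134.4   4.2  14.4  33.5]
   0.07 [-21.1  34.9  -1.5 135.4   5.2   9.7  32.6]
   0.05 [-21.3  37.4  -1.2 135.9   6.2   6.7  31.6]
   0.04 [-14.6  38.8 -10.8 135.7  48.5   9.  -11.3]
   0.03 [-14.6  40.1 -10.8 135.8  56.8   8.3 -19.5]
   0.02 [-14.6  41.4 -10.9 136.   66.2   7.8 -28.9]
   0.015 [-14.6  42.  -10.9 136.   71.3   7.7 -33.9]
30
   0.1 [-24.9  31.4   3.9 134.7  -8.3  14.1  16.4]
   0.07 [-23.6  35.    2.2 135.5  -7.5   9.5  15.6]
   0.05 [-23.   37.5   1.2 136.   -6.5   6.5  14.4]
   0.04 [-16.9  38.7  -7.5 135.8  39.3   7.4 -31.9]
   0.03 [-14.6  40.1 -10.8 135.8  56.8   8.3 -49.5]
   0.02 [-14.6  41.4 -10.9 136.   66.2   7.8 -58.9]
   0.015
[... 1178 characters left out ...]
  28.4  17.3  68.4]
   0.07 [-14.6  35.1 -10.8 135.   30.8  12.1  66.3]
   0.05 [-17.   37.5  -7.4 135.6  32.3   8.5  65.2]
   0.04 [-18.   38.7  -6.  135.9  34.    6.7  63.6]
   0.03 [-14.6  40.1 -10.8 135.8  56.8   8.3  40.5]
   0.02 [-14.6  41.4 -10.9 136.   66.2   7.8  31.1]
   0.015 [-14.6  42.  -10.9 136.   71.3   7.7  26.1]
150
   0.1 [ -5.   32.7 -24.  133.4  39.   20.5  87.2]
   0.07 [ -9.8  35.6 -17.6 134.7  43.   14.9  83.7]
   0.05 [-13.4  37.7 -12.5 135.4  45.2  10.8  81.9]
   0.04 [-15.3  38.8  -9.9 135.7  46.2   8.5  81.1]
   0.03 [-16.7  40.   -7.8 136.   49.4   6.6  78. ]
   0.02 [-14.6  41.4 -10.9 136.   66.2   7.8  61.1]
   0.015 [-14.6  42.  -10.9 136.   71.3   7.7  56.1]
```

```bash
python3 - <<'E'
from act import *
a=P["mirror"][0]
for yy in (150,160,140,170):
    robot.move_to([*a,.1],R(yy)); print(yy,robot.observe()["qpos"].round(1))
    try:
        robot.line_to([*a,.0205],v=.1); print("ok",yy,robot.observe()["qpos"].round(2),robot.observe()["eef_pos"].round(4),clk()); break
    except robot.PlanningError as e: print(yy,e)
E
```

```text
150 [ -5.   32.7 -23.9 133.4  38.9  20.4  87. ]
150 the arm cannot follow that straight line within its joint ranges
160 [ -3.1  33.2 -26.7 133.3  41.8  21.6  93.8]
ok 160 [-16.3   41.2   -8.47 136.07  61.51   6.35  75.89] [0.433  0.1151 0.0206] 19.07
```

```bash
python3 - <<'E'
from act import *
a=P["mirror"][0]
robot.gripper_to(0,40)
s=robot.observe(); print(s["finger_gap"]*85,s["eef_pos"].round(4),s["qpos"].round(2),s["wrist_force"].round(1),clk())
robot.line_to([*a,.1],v=.12)
s=robot.observe(); print(s["finger_gap"]*85,s["eef_pos"].round(4),s["wrist_force"].round(1),clk())
E
```

```text
57.953748933236064 [0.4332 0.115  0.0212] [-16.22  41.11  -8.52 136.09  61.55   6.35  75.89] [-0.1 -0.2  5.8] 19.35
57.87698561266883 [0.433  0.1147 0.0997] [ 0.1  0.1 -1.4] 20.16
```

```bash
python3 - <<'E'
from act import *
import cv2,pickle
b=P["mirror"][2]
place(b,90,.0207,.86)
a,y,b,d=P["bottle"]
z=pick(a,-10,.8,0,zfix=.038,effort=30,hi=.19)
c=robot.read_camera("scene"); pickle.dump(c,open("p3.pkl","wb"))
cv2.imwrite("pics/p3.png",cv2.cvtColor(c["image"],cv2.COLOR_RGB2BGR))
c=robot.read_camera("top"); pickle.dump(c,open("p3t.pkl","wb"))
cv2.imwrite("pics/p3t.png",cv2.cvtColor(c["image"],cv2.COLOR_RGB2BGR))
E
```

```text
down True [ 0.5197 -0.2834  0.042 ] exp 0.0417 gap 58.1 22.57
done 23.52
above 25.62
gap mm 47.2 z [0.5243 0.2303 0.0387] f [0.1 0.1 6.5] 27.6
lifted gap 47.3 f [-0.1  1.1 -1. ] 28.26
```

View pics/p3.png

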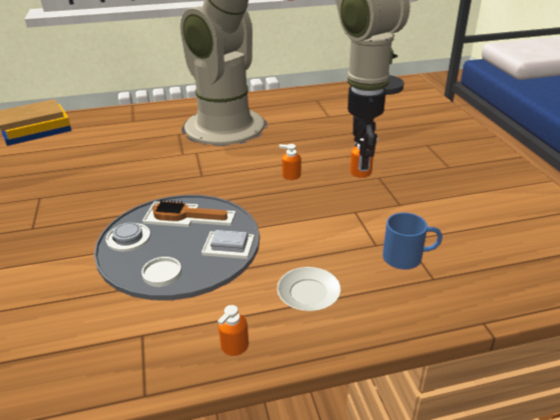

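View pics/p3t.png

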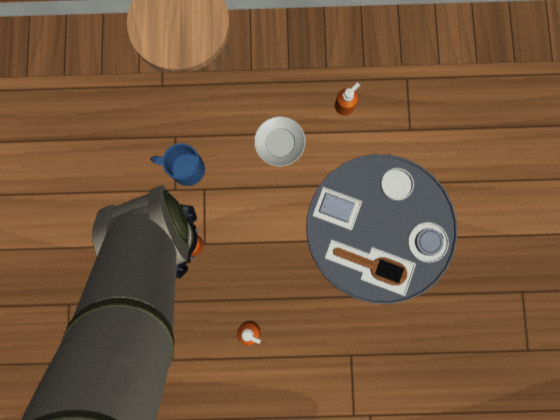

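Top view: tin at (337,207), brush head at (388,271) and mirror at (430,242) are all in their inserts. Bottle A is in the gripper, so I'll place it now.

```bash
python3 - <<'E'
from act import *
import cv2,pickle
from h import crop
a,y,b,d=P["bottle"]
place(b,-40,.0385,.8,hi=.16)
robot.move_to([.45,.5,.25],R(60)); print(clk())
for n in ("top","scene"):
    c=robot.read_camera(n); pickle.dump(c,open(f"f{n}.pkl","wb"))
    if n=="top": crop(c,300,150,160,155,3.8,"pics/ft.png")
    else: crop(c,90,140,190,160,4,"pics/fs.png"); crop(c,0,0,560,420,1,"pics/fsall.png")
E
```

```text
down True [ 0.6527 -0.221   0.0598] exp 0.0595 gap 47.1 31.01
done 32.01
34.67
```

View pics/ft.png

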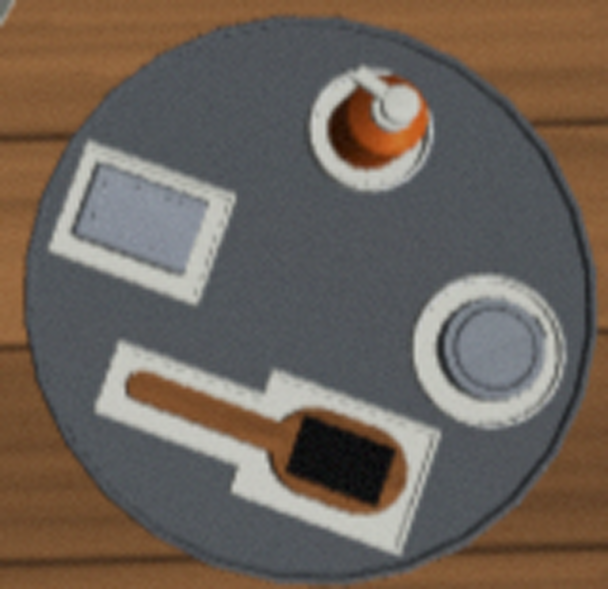

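View pics/fs.png

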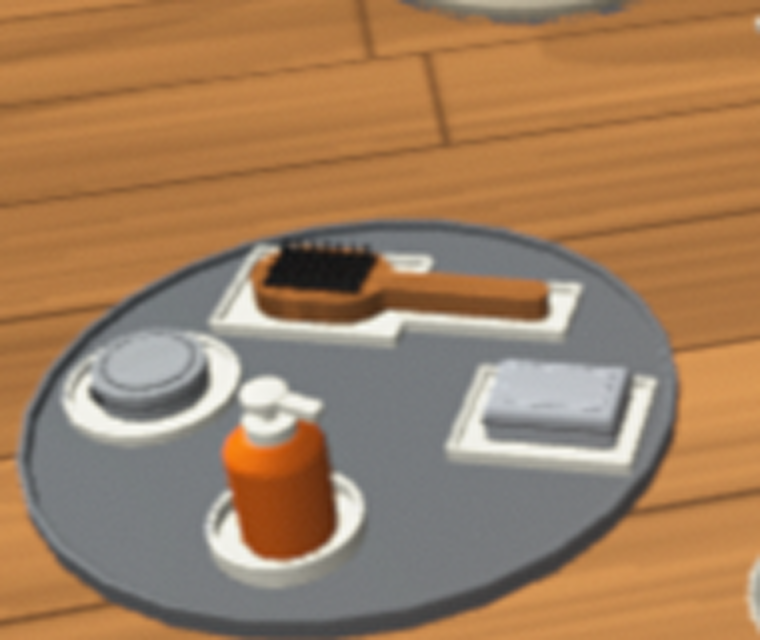

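View pics/fsall.png

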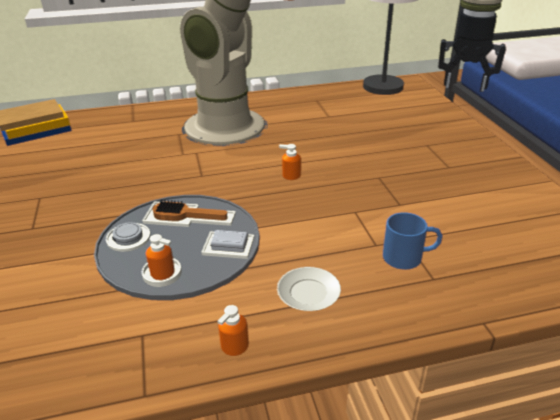

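```bash
python3 - <<'E'
from h import *
import pickle
t=pickle.load(open("ftop.pkl","rb"));s=pickle.load(open("fscene.pkl","rb"))
P2=lambda p:(np.atleast_2d(p)+.5)/3.8-.5+[300,150]
P4=lambda p:(np.atleast_2d(p)+.5)/4-.5+[90,140]
m=ray(t,P2((496,347)),.039)[0];print("mirror",m,np.linalg.norm(m[:2]-[.5188,-.2832]))
q=ray(t,P2([(92,163),(210,200),(184,272),(75,235)]),.043);m=q.mean(0);v=q[1]-q[0];print("tin",m,np.linalg.norm(m[:2]-[.6012,-.0831]),np.degrees(np.arctan2(v[1],v[0])))
e=ray(t,P2([(126,382),(407,468)]),.037);u=e[1]-e[0];L=np.linalg.norm(u);p=e[0]+u*120/170;print("brush",L,p,np.linalg.norm(p[:2]-[.4609,-.1807]),np.degrees(np.arctan2(u[1],u[0])))
c=ray(t,P2((401,104)),.104)[0];print("cap",c,"scene cap",ray(s,P4((264,393)),.105),"scene body",ray(s,P4((282,500)),.045))
print(np.abs(pickle.load(open("cam0.pkl","rb"))["top"]["image"][100:200,140:320].astype(int)-t["image"][100:200,140:320]).max())
E
```

```text
mirror [ 0.52028861 -0.28346394  0.039     ] 0.0015118319766701512
tin [ 0.60133389 -0.0801034   0.043     ] 0.0029995901665025395 -109.31170127619909
brush 0.1684883894946636 [ 0.46797277 -0.18117343  0.037     ] 0.0070886017328663274 -108.60424345944931
cap [ 0.6524632  -0.22034457  0.104     ] scene cap [[ 0.65246672 -0.22118875  0.105     ]] scene body [[ 0.65806058 -0.22214192  0.045     ]]
16
```

```bash
python3 - <<'E'
from h import *
import pickle
t=pickle.load(open("ftop.pkl","rb"));s=pickle.load(open("fscene.pkl","rb"))
crop(t,320,235,100,70,8,"pics/z1.png");crop(s,140,190,100,45,8,"pics/z2.png")
# draw expected brush wood-top outline + underside on the insert floor
for c,(x0,y0,w,h),f in ((t,(320,235,100,70),"pics/z1.png"),(s,(140,190,100,45),"pics/z2.png")):
    im=cv2.imread(f)
    th=np.radians(-109.5);u=np.array([np.cos(th),np.sin(th)]);n=np.array([-u[1],u[0]]);o=np.array([.468,-.1812])
    a=np.linspace(0,2*np.pi,60)
    for z,col in ((.037,(0,255,0)),(.021,(255,0,255))):
        for loc in (np.c_[10+40*np.cos(a),26*np.sin(a)],np.array([[-28,9],[-120,9],[-120,-9],[-28,-9]])):
            X=np.c_[o+loc[:,:1]*u*.001+loc[:,1:]*n*.001,np.full(len(loc),z)]
            q=((proj(c,X)-[x0,y0]+.5)*8-.5).round().astype(int)
            cv2.polylines(im,[q],False,col,1)
    cv2.imwrite(f,im)
E
```

```text
(no output)
```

View pics/z1.png

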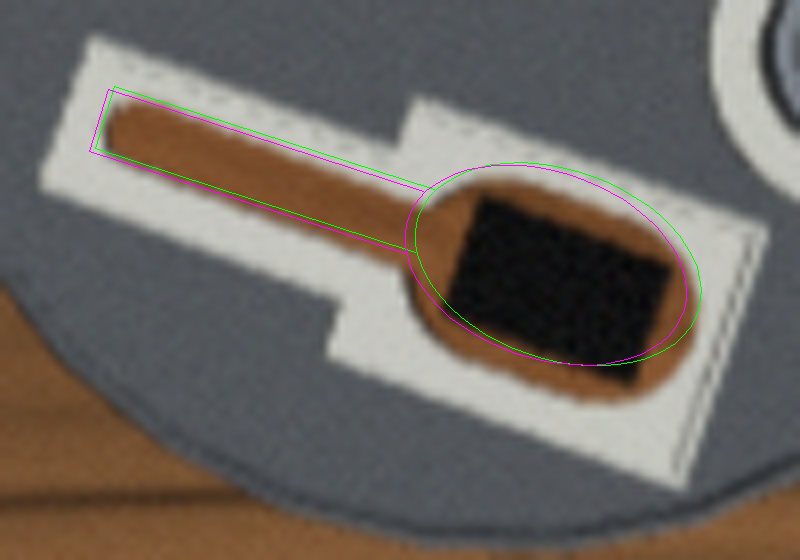

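View pics/z2.png

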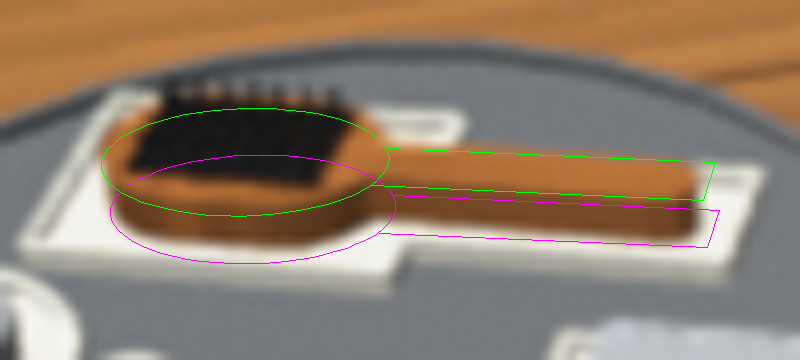

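```bash
python3 - <<'E'
from h import *
import pickle
t=pickle.load(open("ftop.pkl","rb"));s=pickle.load(open("fscene.pkl","rb"))
out=[]
for c,(x0,y0,w,h),f in ((t,(320,235,100,70),"pics/z3.png"),(s,(140,190,100,45),"pics/z4.png")):
    crop(c,x0,y0,w,h,8,f); im=cv2.imread(f)
    th=np.radians(-112.3);u=np.array([np.cos(th),np.sin(th)]);n=np.array([-u[1],u[0]]);o=np.array([.4622,-.180])
    a=np.linspace(0,2*np.pi,60)
    for z,col in ((.037,(0,255,0)),(.021,(255,0,255))):
        for loc in (np.c_[10+40*np.cos(a),26*np.sin(a)],np.array([[-28,9],[-120,9],[-120,-9],[-28,-9]])):
            X=np.c_[o+loc[:,:1]*u*.001+loc[:,1:]*n*.001,np.full(len(loc),z)]
            cv2.polylines(im,[((proj(c,X)-[x0,y0]+.5)*8-.5).round().astype(int)],False,col,1)
    out.append(im)
cv2.imwrite("pics/z34.png",cv2.resize(np.vstack(out),None,fx=.65,fy=.65))
E
```

```text
(no output)
```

View pics/z34.png

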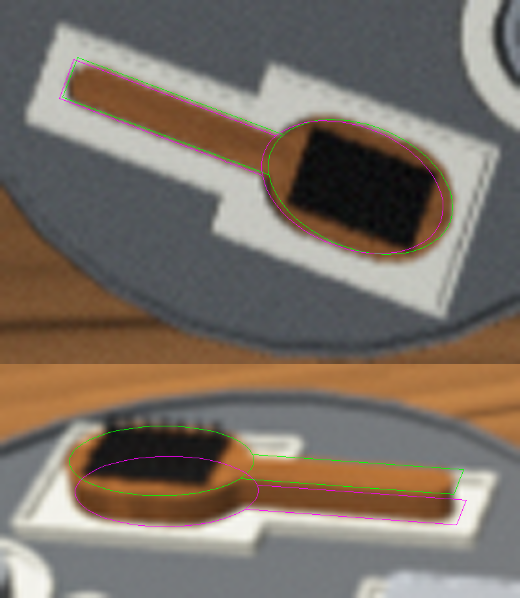

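With the refitted pose (about 2 mm from the insert's origin, yaw within 1°), the brush resting on the floor matches both views. Handing in.

```bash
python3 - <<'E'
from act import *
robot.job_done(); print(clk())
E
```

```text
the job is handed in; nothing more can be done
the job is handed in; nothing more can be done
```

I placed the brush, tin, mirror and the leftmost bottle in their inserts, let each go, moved the arm clear and handed the job in at about 35 s. No verdict is reported, so these are my own last camera checks:

| Item | Distance from its place | Other checks |
|---|---|---|
| Mirror | about 1.5 mm | flat |
| Tin | about 3 mm | about 2° off in yaw |
| Bottle | about 1 mm (top of dispenser, both cameras) | upright |
| Brush | about 2 mm | within 1° in yaw, on the floor, bristles up, head in the wide part |

- **Bystanders:** the saucer and the mug did not move; the top view of that area is unchanged except for noise.
- **Brush disagreement:** my first reading put it 7 mm off. Overlaying its outline on both views showed I had picked the wrong pixel for the head's end, so the 2 mm figure comes from the refit.
- **Bottle disagreement:** the scene camera's mid-body point came out about 6 mm off its dispenser point. I took this as the near side of the body being seen, not a tilt.
- **Mirror grasp:** the first straight descent was refused because of joint range, as was one more jaw angle. It worked with the jaws turned to 160°, with joint 6 only 0.3° inside its limit.

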